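# Press a test-cell cover home in the locking pliers

## Task

Draw the membrane test cell out of its grey garage (it will have to be put down and taken again by its plain tab) and lay its cover end in the nest of the bench locking pliers, the orange cover under the open jaw. Push the blue handle down until the pliers have pressed the cover home and stay locked when you let go, then press the red release lever to free the cell and lay the cell flat on the green mat, with the handle left sprung open. Hold the cell only by its silver body (do not push or pinch the orange cover with the fingers) and do not disturb the bottles or the timer.

Things in the scene. Friction and masses are not known exactly. Their poses are not given: they have to be found in the camera images.
- cell_center (a point): Centre (half-way up, 9 mm above the underside) of the loose test cell, a silver metal bar 150 mm long (its x axis), 44 mm wide (y), z up, about 0.19 kg. From x = +15 to +75 mm it is a frame 18 mm high round the orange cover; from x = -75 to +15 mm it is the plain tab, 12 mm thick. At the start it lies on the bench with all its tab inside the garage, the cover end out
- cell_cover_mid (a point): Point of the cell below the middle of its orange cover (50 x 34 mm), 45 mm from the cell's centre along its x axis, 9 mm above the underside. The cover stands 6 mm proud of the frame (top 24 mm above the underside) until it is pressed home, then it is flush
- cell_cover_end (a point): Middle of the cell's cover end face, 75 mm from the cell's centre, 9 mm above the underside
- cell_tab_end (a point): Middle of the cell's tab end, 75 mm from the cell's centre the other way, 9 mm above the underside
- cell_cover (a joint): How far the orange cover is pressed in: 0 stands 6 mm proud, 0.006 m flush (home). Stiff: it moves only under some 14 N and stays where it is
- dock: Grey storage garage fixed to the bench, 92 x 66 x 26 mm, origin at the centre of its underside; open only at its -x face (45 mm from the origin), from which the cell is drawn straight out along the garage's -x (90 mm until its tab is clear). The cell has about 2 mm of play in it
- mat: Green mat fixed to the bench, 230 mm (x) by 100 mm (y), 3 mm thick, origin at the centre of its underside
- clamp_nest (a point): Point on the nest floor of the bench locking pliers (fixed), 8 mm above the bench, under the closed jaw pad; its x axis points from the open mouth to the handle, z up. The middle of the cell's cover belongs here, cell x along this x. Guides 7 mm high, 49 mm apart, stand beside it (x = -29 to +29 mm, flared mouth); end stop at x = +31.5 mm, 10 mm high
- handle_grip (a point): Point on top of the blue handle (24 mm wide), 80 mm from its hinge and 17 mm from its end. The hinge is 105 mm along the nest's x axis, 65 mm above the nest floor. Open, the handle slopes up away from the jaw; shut, it slopes 0.1 rad down and this point is 185 mm along the nest's x, 65 mm above the nest floor. Push it down from above along its arc (about 10 N)
- clamp_handle (a joint): Handle angle: 0 sprung open (sloping 0.8 rad up from level), 0.8 dead centre, 0.9 rad the stop past centre, where it locks if the cell is in the nest. A spring opens it when it is not locked
- release_paddle (a point): Top of the red release lever's paddle, 30 x 34 mm, beyond the handle's end: 245 mm along the nest's x axis, 36 mm above the nest floor. The lever is hinged 85 mm nearer the jaw; pushing the paddle down about 20 mm (a few newtons) lifts the locked handle past centre; it springs back
- clamp_release (a joint): Release lever angle: 0 at rest, 0.26 rad fully pressed
- amber_bottle: Brown bottle with blue cap, 60 mm across, 121 mm high, bystander; origin under its centre
- reagent_bottle: White-capped clear bottle, 66 mm across, 137 mm high, bystander; origin under its centre
- bench_timer: White bench timer, 64 x 72 x 20 mm, bystander; origin under its centre
- clamp: The pliers' grey base, origin on the bench under the nest point, same axes. A runway 36 mm wide, 8 mm high carries the cell back to x = -75 mm (then a short ramp to -87 mm); beyond it the tab overhangs. The open jaw is 24 mm wide, reaches to x = -15 mm and its pad hangs 42 mm or more above the bench. Cheeks 40 mm wide stand at x = 51 to 121 mm, 90 mm high
Mind the look-alikes: they are no part of the job. Of the things that look like the part that bears cell_center, the larger one is meant.

How it is judged (in metres and radians):
On the way, in this order (a step that is already met when the one before it is completed fails the run):
1. the cell lies in the nest with its cover, still proud, under the open jaw (horizontal distance between cell_cover_mid and clamp_nest below 0.012 m and z of cell_cover_mid in the frame of clamp_nest below 0.012 m and x of cell_cover_end in the frame of clamp_nest above 0.015 m and value of joint cell_cover below 0.003 m and value of joint clamp_handle below 0.4 rad), for 0.2 s.
2. the pliers are locked over centre on the cell by themselves, with the cover pressed home (horizontal distance between cell_cover_mid and clamp_nest below 0.012 m and value of joint clamp_handle above 0.83 rad and value of joint cell_cover above 0.0045 m and contact force between each of the fingers, the arm and clamp below 0.5 N), for 0.2 s.
3. the red release lever is pressed (value of joint clamp_release above 0.1 rad).
At the end, for the whole second after the job is handed in: The cell lies flat (within 5 degrees), cover up and at rest on the green mat, both ends of its centre line within the mat's outline, its cover pressed in by more than 4.5 mm; the handle has sprung open (under 0.3 rad) and the release lever is back up (under 0.06 rad) (value of joint clamp_handle below 0.3 rad and value of joint clamp_release below 0.06 rad and value of joint cell_cover above 0.0045 m and x of cell_cover_end in the frame of mat between -0.115 and 0.115 m and x of cell_tab_end in the frame of mat between -0.115 and 0.115 m and y of cell_cover_end in the frame of mat between -0.05 and 0.05 m and y of cell_tab_end in the frame of mat between -0.05 and 0.05 m and height (world z) of cell_center below 0.016 m and angle between cell_center's own z axis and vertical below 0.08 rad and linear speed of cell below 0.02 m/s); the robot touches nothing.
It fails at once if the fingers push or pinch the orange cover (over 10 N) (contact force between any of the fingers, the arm and cell_cover above 10 N).
It fails at once if a bottle or the timer is moved more than 30 mm (distance of any of amber_bottle, reagent_bottle, bench_timer from where it was at the start of the episode above 0.03 m).
It also fails if it takes over 72 s, if anything falls off the work surface, if the arm or the gripper's body presses on something with over 40 N, if the wrist force passes 120 N, or if a joint passes its speed limit or range.

## Robot

A 6-joint arm with a two-finger parallel gripper is mounted at the origin on a cart in front of the work surface, level with it; the furniture and walls round the work are solid. World frame = base frame: x ahead of the robot, y to its left, z up, the work surface at z = 0. Lengths are in m, angles in degrees, forces in N, time in s.
With the tool pointing down it reaches from about 0.25 to 0.8 m from the base axis. Payload 3.9 kg.
Tool frame: the origin (TCP) lies between the finger pads; the fingertips stand 14 mm ahead of it and the grasp point (between the pads) lies 5 mm behind it; z points along the fingers, y is the line along which they close (so a half turn about z gives the same grasp; the last joint's range is limited). The gripper opens to 85 mm and grips with 20 to 120 N. Pads are 22 mm wide; open, the fingers measure 114 mm over their backs; the gripper's body (76 mm by 85 mm) begins 54 mm behind the grasp point. The pads swing forward as they close: fully open they stand 13 mm farther back than shut.
Start: joints at [0, 14.897, -7.913, 67.191, 0, 90], TCP at [0.525, -0, 0.245] pointing down, gripper open.
Joint ranges: [-159.42, 159.42], [-47.68, 98.78], [-73.54, 78.23], [-108.79, 121.32], [-90, 84.71], [-180, 180]. Speed limits (degrees/s): [147.25, 147.25, 180, 180, 180, 180].

## Interface

Orientations are given as [roll, pitch, yaw] about the fixed x, y, z axes, in that order (R = Rz(yaw) Ry(pitch) Rx(roll)).
In Python, from workcell import r, viewer, job, nets gives the robot as it stands.
- The arm moves only by the tool move_arm, never from a script. Its argument "series" is a list of rows, each a list of 3 entries, a list of its own where there are three numbers: the shift along the tool's x, y, z in m, then the turn, a rotation vector about the tool's x, y, z in rad, then the finger opening in m, from 0 to 0.0854. A call has 1 to 5 rows; each row is the pose to reach, as a shift and turn from the pose commanded when the call began, along the tool's axes at that moment; what a row does not reach only later rows make up. A row lasts 1/10 s, in which the tool goes at most 50 mm and 8.59 degrees, less where a joint would pass 70% of its speed; a pose out of reach is approached as far as the arm can. A call with a gripper value outside its range is refused whole. The fingers move at their own pace and stop on an object; the grip force is fixed at half the most. Time passes only in rows, so rows that repeat a pose let the fingers close. It gives the time, the measured TCP pose, the force, the opening and the grip force at its end, in the units of the state.
- r.observe(): the state, without advancing time (a new reading comes with each control period).
- viewer.get_image(name): name is "scene" or "side" or "wrist"; returns (picture, depth): 420x560x3 uint8, red, green, blue; 420x560 float32, m along the optical axis (not along the pixel's ray), 0 where there is no reading.
- viewer.camera_model(name): a dict with "fx", "fy", "cx", "cy" (pixels), "R" (3x3) and "t" (3): a world point X has camera coordinates R X + t. Camera axes: x right, y down, z forward; pixel columns grow to the right and rows downward; lengths in m; the calibration is good to about 2 mm. The wrist camera is an equidistant fisheye: a pixel r from the principal point sees the ray r / f radians off the axis. A picture is of the moment at which its call begins: read the wrist's pose just before it. camera_model takes no time and is no camera call; for the wrist camera it gives the pose at the moment of the call.
- job.job_done(): hands the job in; it is judged then, once.
Trained networks look in the newest picture that a camera, given by its name, has taken for a name from the list of things; names that differ only in an ending like _2 or _b are one class to them, and where a whole thing is asked for, a point or a joint stands for the part that bears it (a point fixed in the world has none). Each returns a list of dicts, best first, with "score" (0 to 1); they miss things now and then, are a little off and sometimes report something else, mostly with a low value. They report only what shows in the picture. A call takes as long as a camera call. They do not tell look-alikes from the thing itself.
- nets.find_in(name, camera): "bbox" ([left, top, right, bottom] in pixels, round what is visible of it).
- nets.place_of(name, camera): "position" ([column, row] in pixels: a listed point, or the origin of a listed thing).
The state is a dict: "time": time; "qpos": joint angles; "qd": joint speeds; "joint_efforts": joint torques, N m; "ee_pos": TCP position; "eef_rot": TCP orientation; "wrist_force": force on the tool from outside, world axes, zero at the start; "torque": the same for the moment, N m; "width": finger opening in m; "finger_force": force on a finger pad.
Only numpy, scipy, OpenCV 4.12 (cv2) and the standard library are available. Lean on these libraries where they do the work, as an engineer would, in place of code of your own. Each camera call takes 0.05 s, during which the arm holds its last target. There are 200 camera calls.

## Working session

There is one attempt and no reset: what is moved stays moved. The work goes in short steps, Python scripts to look and compute and a tool call to move; the robot and the scene stay as the last step left them, time stands still between calls to the robot, and variables do not carry over. Pictures are saved under pics/ and viewed, at most 10 in all, crops included, and the job is handed in when it is done.

Besides the shell and the picture viewer there is one more tool, called after "Request:" as name(argument=value, ...), one argument or row to a line, values as JSON. move_arm: Moves the arm, as the interface text tells. Its arguments: {"type":"object","properties":{"series":{"type":"array","items":{"type":"array"}}},"required":["series"]}

```bash
ls; mkdir -p pics; python3 - <<'E'
from workcell import r,viewer,job,nets
import cv2
s=r.observe();print(s['time'],s['ee_pos'],s['eef_rot'],s['wrist_force'])
for c in ('scene','side'):
    im,d=viewer.get_image(c);cv2.imwrite(f'pics/{c}0.png',im[:,:,::-1])
    m=viewer.camera_model(c);print(c,m)
    for n in ['cell_center','cell_cover_mid','cell_cover_end','dock','mat','clamp_nest','handle_grip','release_paddle','clamp','amber_bottle','reagent_bottle','bench_timer']:
        print(n,[( [round(x) for x in q['position']],round(q['score'],2)) for q in nets.place_of(n,c)[:3]])
print(r.observe()['time'])
E
```

```text
pics
0.0 [ 5.24326702e-01 -2.39413200e-05  2.44442100e-01] [-1.79884230e+02  5.39561454e-04  8.99976185e+01] [ 0.00099166  0.0795135  -0.81224463]
scene {'fx': 389.0571409698691, 'fy': 389.0571409698691, 'cx': 272.76930563004873, 'cy': 211.84778616118095, 'R': array([[ 0.69104153, -0.72272811, -0.01121072],
       [-0.3452735 , -0.31643036, -0.88354855],
       [ 0.63501796,  0.61443951, -0.46820539]]), 't': array([-0.44966492,  0.23940835,  1.00531939])}
cell_center [([346, 268], 0.65), ([340, 300], 0.57)]
cell_cover_mid [([350, 300], 0.58), ([338, 263], 0.57), ([349, 268], 0.27)]
cell_cover_end [([361, 299], 0.91), ([327, 254], 0.83)]
dock [([364, 278], 0.59), ([337, 263], 0.47)]
mat [([237, 242], 0.93)]
clamp_nest [([284, 238], 0.68), ([285, 238], 0.38)]
handle_grip [([248, 189], 0.66)]
release_paddle [([232, 206], 0.56)]
clamp [([285, 240], 0.56), ([394, 274], 0.37), ([338, 262], 0.3)]
amber_bottle [([391, 274], 0.76), ([249, 187], 0.66)]
reagent_bottle [([184, 216], 0.97), ([350, 269], 0.54)]
bench_timer [([282, 286], 0.63)]
side {'fx': 380.8285148645132, 'fy': 380.8285148645132, 'cx': 282.0750427695307, 'cy': 207.03098221770733, 'R': array([[ 0.92956458, -0.36849941, -0.01085668],
       [-0.23859575, -0.57890219, -0.77970785],
       [ 0.28103693,  0.72737916, -0.62604936]]), 't': array([-0.50887115,  0.11547745,  0.98396977])}
cell_center [([355, 297], 0.68), ([309, 332], 0.58)]
cell_cover_mid [([324, 345], 0.61), ([343, 283], 0.59)]
cell_cover_end [([333, 348], 0.89), ([338, 272], 0.56)]
dock [([360, 313], 0.62)]
mat [([253, 217], 0.91)]
clamp_nest [([305, 226], 0.8)]
handle_grip [([281, 163], 0.73)]
release_paddle []
clamp [([306, 231], 0.68), ([254, 218], 0.55), ([305, 228], 0.4)]
amber_bottle [([404, 322], 0.87)]
reagent_bottle [([223, 173], 0.92)]
bench_timer [([262, 294], 0.6)]
1.3
```

View pics/scene0.png

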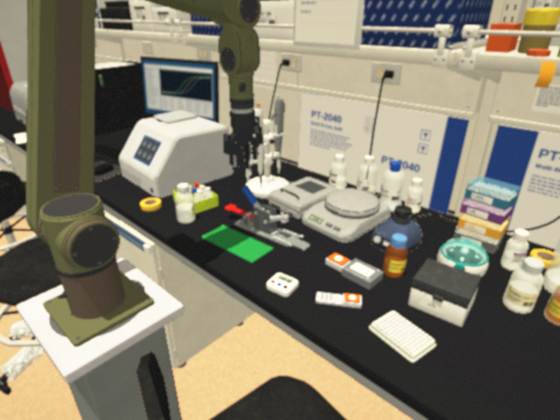

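View pics/side0.png

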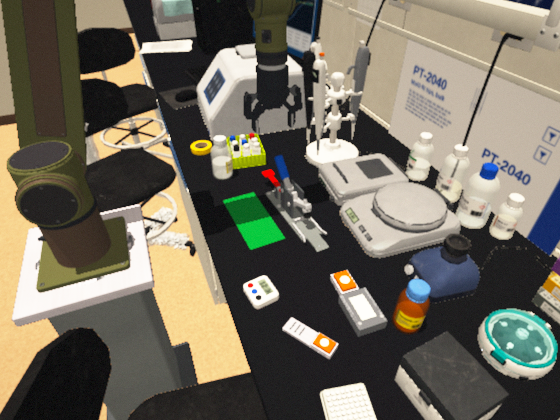

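The scene picture shows the garage with the orange cover end at (338,262) and a smaller look-alike at (340,299). The pliers run from (305,243) to the red lever at (232,208), and the mat is at (237,242). In the side view the garage is at (360,310) and the cover end at (344,283).

```bash
cat > h.py <<'E'
import numpy as np, cv2
from workcell import r,viewer,job,nets
def ray(c,uv,m=None):
    m=m or viewer.camera_model(c); R=np.array(m['R']);t=np.array(m['t'])
    x=(uv[0]-m['cx'])/m['fx'];y=(uv[1]-m['cy'])/m['fy']
    if c=='wrist':
        th=np.hypot(x,y); k=np.sin(th)/th if th>1e-9 else 1; d=np.array([x*k,y*k,np.cos(th)])
    else: d=np.array([x,y,1.])
    return -R.T@t, R.T@d
def onz(c,uv,z,m=None):
    o,d=ray(c,uv,m); return o+d*(z-o[2])/d[2]
def cloud(c,d,m):
    v,u=np.mgrid[:d.shape[0],:d.shape[1]]; R=np.array(m['R']);t=np.array(m['t'])
    x=(u-m['cx'])/m['fx'];y=(v-m['cy'])/m['fy']
    if c=='wrist':
        th=np.hypot(x,y)+1e-9; k=np.tan(th)/th; x=x*k;y=y*k
    P=np.stack([x*d,y*d,d],-1); return (P-t)@R
def tool(target,ypr=None):
    """shift in tool axes from present pose to target world"""
    from scipy.spatial.transform import Rotation as Ro
    s=r.observe(); Rm=Ro.from_euler('xyz',s['eef_rot'],degrees=True).as_matrix()
    return Rm.T@(np.array(target)-s['ee_pos'])
E
python3 - <<'E'
from h import *
pts=dict(scene=dict(cover=([338,262],.02),dock=([364,274],.026),mat=([237,242],.003),nest=([285,238],.01),grip=([248,189],.13),pad=([232,206],.044),timer=([282,286],.01),amber=([391,274],0),reag=([184,216],0)),
 side=dict(cover=([344,283],.02),dock=([361,307],.026),mat=([253,217],.003),nest=([305,226],.01),grip=([281,163],.13),pad=([268,175],.044),timer=([262,294],.01),amber=([404,322],0),reag=([223,173],0)))
for c in pts:
    for n,(uv,z) in pts[c].items(): print(c,n,onz(c,uv,z).round(3))
E
```

```text
scene cover [ 0.55  -0.358  0.02 ]
scene dock [ 0.544 -0.447  0.026]
scene mat [ 0.441 -0.041  0.003]
scene nest [ 0.556 -0.146  0.01 ]
scene grip [0.56  0.027 0.13 ]
scene pad [0.547 0.103 0.044]
scene timer [ 0.368 -0.304  0.01 ]
scene amber [ 0.628 -0.486  0.   ]
scene reag [0.43  0.239 0.   ]
side cover [ 0.558 -0.357  0.02 ]
side dock [ 0.557 -0.432  0.026]
side mat [ 0.444 -0.037  0.003]
side nest [ 0.561 -0.135  0.01 ]
side grip [0.55 0.01 0.13]
side pad [0.537 0.089 0.044]
side timer [ 0.377 -0.308  0.01 ]
side amber [ 0.634 -0.484  0.   ]
side reag [0.424 0.22  0.   ]
```

Request:
move_arm(
  series=[
    [[-0.05,0.005,0],[0,0,0],0.0854],
    [[-0.1,0.01,0],[0,0,0],0.0854],
    [[-0.15,0.015,0],[0,0,0],0.0854],
    [[-0.2,0.02,0],[0,0,0],0.0854],
    [[-0.25,0.025,0],[0,0,0],0.0854],
  ],
)

```text
time: 1.8
ee_pos: [0.5499, -0.2507, 0.2454]
eef_rot: [180.0, -0.0, 90.0]
wrist_force: [1.3, 0.3, -0.7]
width: 0.0857
finger_force: 0.0
```

```bash
python3 - <<'E'
from h import *
s=r.observe();print(s['time'],s['ee_pos'],s['eef_rot'])
im,d=viewer.get_image('wrist');m=viewer.camera_model('wrist');print(m)
cv2.imwrite('pics/w1.png',im[:,:,::-1]);np.savez('w1.npz',im=im,d=d,**m)
for n,z in [('cell_center',.009),('cell_cover_mid',.009),('cell_cover_end',.009),('dock',0),('mat',0),('clamp_nest',.008),('clamp',0),('handle_grip',.13),('release_paddle',.044)]:
    for q in nets.place_of(n,'wrist')[:2]: print(n,[round(x) for x in q['position']],round(q['score'],2),onz('wrist',q['position'],z,m).round(4))
E
```

```text
1.8 [ 0.54987405 -0.25070733  0.24542429] [ 1.79971874e+02 -1.06486544e-03  9.00098993e+01]
{'fx': 325.19226210127806, 'fy': 325.19226210127806, 'cx': 274.77459672235193, 'cy': 208.68183734087617, 'R': array([[ 9.99971037e-01, -7.05179286e-03,  2.86315580e-03],
       [-7.56593569e-03, -9.61865048e-01,  2.73419800e-01],
       [ 8.25869692e-04, -2.73433543e-01, -9.61890542e-01]]), 't': array([-0.55227756, -0.28168563,  0.3061148 ])}
cell_center [282, 293] 0.56 [ 0.5593 -0.4079  0.009 ]
cell_center [191, 321] 0.56 [ 0.4333 -0.4555  0.009 ]
cell_cover_mid [204, 337] 0.61 [ 0.4476 -0.4836  0.009 ]
cell_cover_end [290, 240] 0.88 [ 0.568  -0.3338  0.009 ]
cell_cover_end [214, 341] 0.81 [ 0.4619 -0.4901  0.009 ]
dock [280, 310] 0.61 [ 0.5559 -0.4408 -0.    ]
dock [285, 81] 0.51 [ 0.5624 -0.1478  0.    ]
mat [180, 11] 0.94 [ 0.4412 -0.0552  0.    ]
clamp_nest [284, 81] 0.65 [ 0.5609 -0.149   0.008 ]
clamp [283, 83] 0.96 [ 0.5607 -0.1504  0.    ]
```

View pics/w1.png

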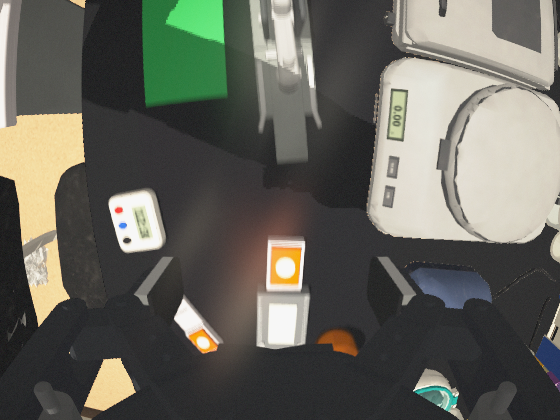

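The wrist picture shows the cell's orange cover at (286,266), with the frame from about column 266 to 304 and row 237 to 290. The garage is at (283,318), the pliers' runway runs from (292,160) up to (288,60), and the mat's near edge is at row 100. Next I'll measure the poses.

```bash
python3 - <<'E'
from h import *
z=np.load('w1.npz');im=z['im'];d=z['d'];m={k:z[k] for k in('fx','fy','cx','cy','R','t')}
P=cloud('wrist',d,m)
hsv=cv2.cvtColor(im,cv2.COLOR_RGB2HSV)
o=np.zeros(im.shape[:2],bool);o[225:292,255:315]=True
org=o&(hsv[...,0]<20)&(hsv[...,1]>120)&(hsv[...,2]>120)
def rect(mask,zz):
    uv=np.argwhere(mask)[:,::-1]; X=np.array([onz('wrist',p,zz,m)[:2] for p in uv])
    return cv2.minAreaRect((X*1000).astype(np.float32))
print('org',rect(org,.024),'depth z',np.median(P[org][:,2]))
for nm,(lo,hi,box) in dict(frame=(.012,.03,(225,292,255,320)),dock=(.02,.034,(285,350,250,315)),runway=(.004,.013,(100,170,262,320)),mat=(.001,.008,(60,110,140,230))).items():
    b=np.zeros_like(o);b[box[0]:box[1],box[2]:box[3]]=True
    k=b&(P[...,2]>lo)&(P[...,2]<hi)&(d>0)
    if nm=='mat': k=b&(hsv[...,0]>45)&(hsv[...,0]<80)&(hsv[...,1]>150)
    print(nm,k.sum(),P[k].mean(0).round(4),cv2.minAreaRect((P[k][:,:2]*1000).astype(np.float32)))
    for e in range(0,20,4):
        rr=np.where(k.any(1))[0]; q=rr[int((len(rr)-1)*e/16)]if e<=16 else None
        if q is not None:
            c=np.where(k[q])[0];print('  row',q,P[q,c[0]].round(4),P[q,c[-1]].round(4),len(c))
E
```

```text
org ((561.8304443359375, -361.2231750488281), (48.749595642089844, 34.098716735839844), 87.2729263305664) depth z 0.02418264257774538
frame 2009 [ 0.561  -0.362   0.0215] ((560.5153198242188, -363.8992004394531), (69.28642272949219, 64.17970275878906), 87.77133178710938)
  row 238 [ 0.5419 -0.3288  0.015 ] [ 0.5824 -0.3303  0.012 ] 23
  row 251 [ 0.5406 -0.3441  0.0182] [ 0.5833 -0.3443  0.0187] 37
  row 264 [ 0.5403 -0.361   0.0186] [ 0.5826 -0.3616  0.0183] 36
  row 277 [ 0.5388 -0.3795  0.0172] [ 0.5817 -0.3787  0.0198] 35
  row 291 [ 0.5276 -0.3953  0.0246] [ 0.5909 -0.3983  0.0208] 52
dock 2919 [ 0.5574 -0.4349  0.0271] ((557.99267578125, -440.820556640625), (93.42325592041016, 66.26364135742188), 87.93364715576172)
  row 289 [ 0.5274 -0.3946  0.0207] [ 0.5709 -0.3954  0.0201] 15
  row 303 [ 0.5271 -0.4118  0.0264] [ 0.5906 -0.4114  0.0285] 52
  row 318 [ 0.525  -0.4359  0.0251] [ 0.5906 -0.4365  0.0256] 52
  row 333 [ 0.5243 -0.4593  0.027 ] [ 0.5904 -0.4618  0.025 ] 51
  row 348 [ 0.5423 -0.487   0.0256] [ 0.5559 -0.4857  0.0272] 11
runway 2019 [ 0.5673 -0.1985  0.007 ] ((568.
[... 176 characters left out ...]
3 -0.1859  0.0124] [ 0.594  -0.1858  0.0128] 41
  row 128 [ 0.55   -0.2017  0.006 ] [ 0.586  -0.2017  0.0045] 32
  row 142 [ 0.551  -0.2176  0.0064] [ 0.5858 -0.2175  0.0077] 32
  row 158 [ 0.5565 -0.236   0.0051] [ 0.5691 -0.2361  0.0043] 2
mat 2987 [ 0.442  -0.1409  0.0025] ((472.28167724609375, -149.11634826660156), (59.549259185791016, 166.1355743408203), 81.28318786621094)
  row 60 [ 0.394  -0.1118 -0.0022] [ 0.4872 -0.1213  0.0015] 75
  row 71 [ 0.3964 -0.1262  0.0004] [ 0.4904 -0.1344  0.0005] 75
  row 82 [ 0.3982 -0.1401  0.0019] [ 0.4882 -0.1473  0.0016] 73
  row 93 [ 0.3981 -0.1535  0.0021] [ 0.4903 -0.1602  0.0014] 76
  row 105 [ 0.3992 -0.168  -0.0007] [ 0.403  -0.1684 -0.001 ] 2
```

Request:
move_arm(
  series=[
    [[-0.035,0.004,0.03],[0,0,0.02],0.0854],
    [[-0.07,0.008,0.06],[0,0,0.042],0.0854],
    [[-0.108,0.0115,0.09],[0,0,0.042],0.0854],
    [[-0.108,0.0115,0.135],[0,0,0.042],0.0854],
    [[-0.108,0.0115,0.135],[0,0,0.042],0.0854],
  ],
)

```text
time: 2.8
ee_pos: [0.557, -0.3541, 0.1036]
eef_rot: [-179.4, -0.4, 87.6]
wrist_force: [-0.9, 1.0, -0.2]
width: 0.0854
finger_force: 0.0
```

```bash
cat >> h.py <<'E'
def orange(zc=.024,box=None,im=None,m=None):
    """min-area rects (mm, deg) of orange blobs seen by the wrist camera, on plane zc"""
    if im is None:
        m=viewer.camera_model('wrist'); im,d=viewer.get_image('wrist')
    hsv=cv2.cvtColor(im,cv2.COLOR_RGB2HSV)
    k=((hsv[...,0]<20)&(hsv[...,1]>120)&(hsv[...,2]>110)).astype(np.uint8)
    n,l,st,ce=cv2.connectedComponentsWithStats(k)
    for i in range(1,n):
        if st[i,4]<300: continue
        cs,_=cv2.findContours((l==i).astype(np.uint8),cv2.RETR_EXTERNAL,cv2.CHAIN_APPROX_NONE)
        X=np.array([onz('wrist',p[0],zc,m)[:2] for p in cs[0]])
        print('px',ce[i].round(),st[i,4],'rect',[np.round(a,1) for a in cv2.minAreaRect((X*1000).astype(np.float32))])
    return im
E
python3 - <<'E'
from h import *
s=r.observe();print(s['time'],s['ee_pos'],s['eef_rot'])
im=orange();cv2.imwrite('pics/w2.png',im[:,:,::-1])
E
```

```text
2.8 [ 0.5570252  -0.35406257  0.10361902] [-179.35743766   -0.38274627   87.57501709]
px [283. 213.] 2778 rect [array([ 561.3, -349. ]), array([50.4, 34.1]), np.float64(87.7)]
px [358. 341.] 484 rect [array([ 618.9, -457.8]), array([32.5, 16.4]), np.float64(57.2)]
```

```bash
python3 - <<'E'
from h import *
for i in range(2):
    im=orange();s=r.observe();print(s['time'],s['ee_pos'],s['eef_rot'],s['qd'].round(2) if hasattr(s['qd'],'round') else s['qd'])
import numpy as np
im,d=viewer.get_image('wrist');m=viewer.camera_model('wrist');P=cloud('wrist',d,m);print(P[200:226:8,270:296:8].round(4))
for z in(.024,.035):orange(z,im=im,m=m)
cv2.imwrite('pics/w3.png',im[:,:,::-1])
E
```

```text
px [281. 211.] 2691 rect [array([ 561.4, -349.2]), array([51.1, 34.2]), np.float64(87.6)]
px [357. 339.] 664 rect [array([ 621.1, -459.6]), array([35.7, 20.9]), np.float64(57.2)]
2.9 [ 0.56082107 -0.35539707  0.11006853] [-1.79869018e+02 -8.86770413e-02  8.76550989e+01] [ 0.42 -2.29  3.26  0.06 -0.11  0.03]
px [277. 208.] 2579 rect [array([ 561.3, -349.2]), array([50.9, 34.3]), np.float64(87.6)]
px [356. 338.] 883 rect [array([ 622.7, -462. ]), array([38.2, 26.1]), np.float64(57.3)]
2.95 [ 0.5622395  -0.35609624  0.11197747] [1.79928769e+02 3.07630455e-02 8.76724841e+01] [ 0.27 -1.57  1.89 -0.4  -0.1   0.04]
[[[ 0.5598 -0.3433  0.0259]
  [ 0.5653 -0.3438  0.0249]
  [ 0.5708 -0.3442  0.0243]
  [ 0.5763 -0.3441  0.0254]]

 [[ 0.5596 -0.3492  0.0251]
  [ 0.5651 -0.3491  0.0264]
  [ 0.5706 -0.3495  0.0258]
  [ 0.5762 -0.35    0.0249]]

 [[ 0.5593 -0.3548  0.0258]
  [ 0.5649 -0.3552  0.0253]
  [ 0.5704 -0.3555  0.0251]
  [ 0.576  -0.3557  0.0252]]

 [[ 0.559  -0.3612  0.0242]
  [ 0.5647 -0.3613  0.0245]
  [ 0.5703 -0.3613  0.025 ]
  [ 0.5759 -0.3618  0.0246]]]
px [275. 207.] 2466 rect [array([ 562.3, -350.4]), array([50.8, 34.4]), np.float64(87.6)]
px [355. 336.] 1047 rect [array([ 625.4, -465.4]), array([40. , 30.4]), np.float64(59.1)]
px [275. 207.] 2466 rect [array([ 562.4, -347.3]), array([48.2, 32.6]), np.float64(87.6)]
px [355. 336.] 1047 rect [array([ 622.3, -456.5]), array([37.9, 28.9]), np.float64(59.1)]
```

View pics/w3.png

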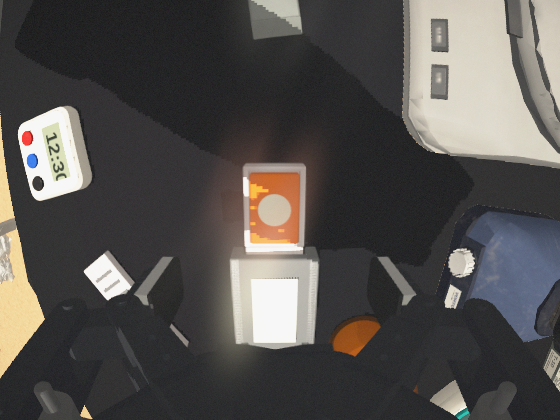

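```bash
python3 - <<'E'
from h import *
orange();s=r.observe();print(s['time'],s['ee_pos'],s['eef_rot'])
for c,b in(('scene',(250,272,322,356)),('side',(268,298,325,362))):
    im=cv2.imread(f'pics/{c}0.png')[:,:,::-1];h=cv2.cvtColor(np.ascontiguousarray(im),cv2.COLOR_RGB2HSV)
    k=(h[...,0]<20)&(h[...,1]>120)&(h[...,2]>110);q=np.zeros_like(k);q[b[0]:b[1],b[2]:b[3]]=1;k&=q
    cs,_=cv2.findContours(k.astype(np.uint8),cv2.RETR_EXTERNAL,cv2.CHAIN_APPROX_NONE);cc=max(cs,key=cv2.contourArea)
    X=np.array([onz(c,p[0],.024)[:2] for p in cc])*1000;print(c,cv2.minAreaRect(X.astype(np.float32)))
E
```

```text
px [273. 206.] 2490 rect [array([ 561.3, -348.9]), array([50.6, 34.1]), np.float64(87.6)]
px [354. 336.] 1147 rect [array([ 624.6, -464.7]), array([41.2, 32.3]), np.float64(58.1)]
3.05 [ 0.56332575 -0.35681751  0.11351232] [1.79751348e+02 1.39215880e-01 8.76737501e+01]
scene ((563.0531005859375, -348.49127197265625), (57.68247985839844, 43.37059020996094), 88.75593566894531)
side ((560.8321533203125, -351.7430725097656), (55.678401947021484, 36.64414596557617), 87.72293090820312)
```

Request:
move_arm(
  series=[
    [[0.009,-0.001,0.04],[0,0,0],0.0854],
    [[0.009,-0.001,0.07],[0,0,0],0.0854],
    [[0.009,-0.001,0.09],[0,0,0],0.0854],
    [[0.009,-0.001,0.092],[0,0,0],0.0854],
    [[0.009,-0.001,0.092],[0,0,0],0.0854],
  ],
)

```text
time: 3.55
ee_pos: [0.5619, -0.3479, 0.02]
eef_rot: [179.9, 0.1, 87.6]
wrist_force: [-0.9, -0.2, 0.3]
width: 0.0855
finger_force: 0.0
```

Request:
move_arm(
  series=[
    [[0,0,0],[0,0,0],0.0854],
    [[0,0,0],[0,0,0],0.0854],
    [[0,0,0],[0,0,0],0.0854],
    [[0,0,0],[0,0,0],0.0854],
  ],
)

```text
time: 3.95
ee_pos: [0.5611, -0.348, 0.0191]
eef_rot: [179.9, 0.0, 87.6]
wrist_force: [-0.7, -0.0, -0.1]
width: 0.0854
finger_force: 0.0
```

Request:
move_arm(
  series=[
    [[0,0,0],[0,0,0],0.06],
    [[0,0,0],[0,0,0],0.045],
    [[0,0,0],[0,0,0],0.035],
    [[0,0,0],[0,0,0],0.035],
    [[0,0,0],[0,0,0],0.035],
  ],
)

```text
time: 4.45
ee_pos: [0.5611, -0.3479, 0.0187]
eef_rot: [180.0, 0.0, 87.6]
wrist_force: [0.9, -0.3, 3.0]
width: 0.0424
finger_force: 62.9
```

Request:
move_arm(
  series=[
    [[0.01,0,0],[0,0,0],0.035],
    [[0.02,0,0],[0,0,0],0.035],
    [[0.03,0,0],[0,0,0],0.035],
    [[0.04,0,0],[0,0,0],0.035],
    [[0.05,0,0],[0,0,0],0.035],
  ],
)

```text
time: 4.95
ee_pos: [0.5631, -0.2971, 0.0186]
eef_rot: [180.0, 0.1, 87.6]
wrist_force: [0.2, -4.0, 4.2]
width: 0.0426
finger_force: 63.0
```

Request:
move_arm(
  series=[
    [[0.015,0,0],[0,0,0],0.035],
    [[0.03,0,0],[0,0,0],0.035],
    [[0.042,0,0],[0,0,0],0.035],
    [[0.042,0,0],[0,0,0],0.035],
    [[0.042,0,0],[0,0,0],0.035],
  ],
)

```text
time: 5.45
ee_pos: [0.5648, -0.2548, 0.0187]
eef_rot: [180.0, 0.0, 87.7]
wrist_force: [-0.5, -3.2, 5.5]
width: 0.0418
finger_force: 63.2
```

```bash
python3 - <<'E'
from h import *
orange();im,d=viewer.get_image('wrist');cv2.imwrite('pics/w4.png',im[:,:,::-1])
E
```

```text
px [276. 272.] 6130 rect [array([ 563.9, -255.2]), array([52.4, 34.1]), np.float64(88.1)]
```

View pics/w4.png

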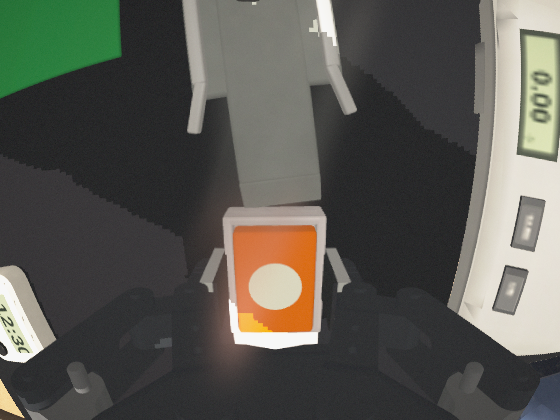

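The cell is drawn clear, with its cover at (276,279), its end just short of the runway ramp at (280,190). I'll release it here and take the tab 93 mm further back.

Request:
move_arm(
  series=[
    [[0,0,0],[0,0,0],0.07],
    [[0,0,0],[0,0,0],0.07],
    [[0,0,-0.005],[0,0,0],0.07],
    [[-0.03,0,-0.01],[0,0,0],0.07],
    [[-0.06,0,-0.01],[0,0,0],0.07],
  ],
)

```text
time: 6.05
ee_pos: [0.5624, -0.315, 0.0288]
eef_rot: [180.0, -0.1, 87.7]
wrist_force: [0.6, -0.2, 0.2]
width: 0.0703
finger_force: 0.0
```

Request:
move_arm(
  series=[
    [[-0.033,0,0],[0,0,0],0.07],
    [[-0.033,0,0.013],[0,0,0],0.07],
    [[-0.033,0,0.013],[0,0,0],0.07],
    [[-0.033,0,0.013],[0,0,0],0.07],
  ],
)

```text
time: 6.45
ee_pos: [0.5596, -0.3472, 0.0144]
eef_rot: [-179.9, -0.1, 87.6]
wrist_force: [-0.7, 0.1, 0.8]
width: 0.0702
finger_force: 0.0
```

```bash
python3 - <<'E'
from h import *
s=r.observe();print(s['ee_pos'],s['eef_rot'],s['width'])
m=viewer.camera_model('wrist');im,d=viewer.get_image('wrist');orange(im=im,m=m);cv2.imwrite('pics/w5.png',im[:,:,::-1]);np.savez('w5.npz',im=im,d=d,**m)
E
```

```text
[ 0.55964938 -0.34717388  0.01441198] [-1.79857495e+02 -1.28220426e-01  8.76240482e+01] 0.07018498788154173
px [278.  65.] 8833 rect [array([ 563.9, -258.1]), array([49.3, 33.9]), np.float64(88.0)]
```

View pics/w5.png

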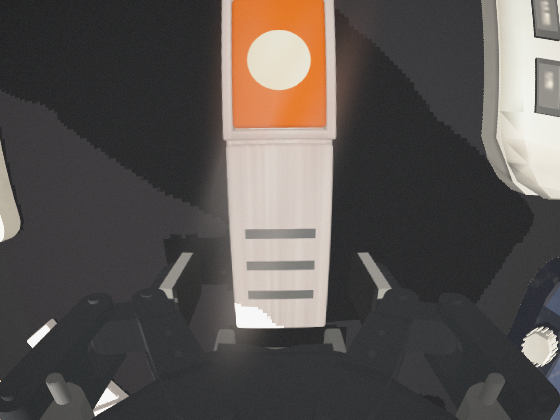

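Request:
move_arm(
  series=[
    [[0,0.001,0],[0,0,0],0.05],
    [[0,0.001,0],[0,0,0],0.035],
    [[0,0.001,0],[0,0,0],0.035],
    [[0,0.001,0],[0,0,0],0.035],
    [[0,0.001,0],[0,0,0],0.035],
  ],
)

```text
time: 7.0
ee_pos: [0.5624, -0.3483, 0.0162]
eef_rot: [179.9, -0.0, 87.6]
wrist_force: [-1.2, 2.5, 5.1]
width: 0.0422
finger_force: 62.2
```

Request:
move_arm(
  series=[
    [[0,0,-0.02],[0,0,0],0.035],
    [[0,0,-0.05],[0,0,0],0.035],
    [[0,0,-0.08],[0,0,0],0.035],
    [[0,0,-0.1],[0,0,0],0.035],
    [[0,0,-0.1],[0,0,0],0.035],
  ],
)

```text
time: 7.5
ee_pos: [0.5634, -0.35, 0.1181]
eef_rot: [179.7, 0.2, 87.6]
wrist_force: [0.6, -0.5, -1.9]
width: 0.0421
finger_force: 61.5
```

Request:
move_arm(
  series=[
    [[0,0,0],[0,0,0],0.035],
    [[0,0,0],[0,0,0],0.035],
    [[0,0,0],[0,0,0],0.035],
  ],
)

```text
time: 7.8
ee_pos: [0.5605, -0.3481, 0.1132]
eef_rot: [-179.8, -0.1, 87.6]
wrist_force: [-0.1, -0.7, -2.2]
width: 0.0424
finger_force: 61.5
```

```bash
python3 - <<'E'
from h import *
s=r.observe();print(s['ee_pos'],s['eef_rot'],s['width'])
m=viewer.camera_model('wrist');im,d=viewer.get_image('wrist');P=cloud('wrist',d,m)
cv2.imwrite('pics/w6.png',im[:,:,::-1]);np.savez('w6.npz',im=im,d=d,**m)
orange(zc=.12,im=im,m=m)
for n,z in [('clamp_nest',.008),('clamp',0),('handle_grip',.13)]:
    for q in nets.place_of(n,'wrist')[:2]: print(n,[round(x) for x in q['position']],round(q['score'],2),onz('wrist',q['position'],z,m).round(4))
hs=cv2.cvtColor(im,cv2.COLOR_RGB2HSV)
for v in range(0,150,10):
    k=(d[v]>0)&(P[v,:,2]>.004)&(P[v,:,2]<.022)&(P[v,:,0]>.5)&(P[v,:,0]<.63)
    c=np.where(k)[0]
    if len(c): print(v,c[0],c[-1],len(c),P[v,c[0]].round(4),P[v,c[-1]].round(4))
E
```

```text
[ 0.56052392 -0.34808525  0.11317876] [-1.79812943e+02 -9.85707507e-02  8.75927285e+01] 0.042372737695285705
px [272.  64.] 8532 rect [array([ 562.6, -257.9]), array([49.7, 34. ]), np.float64(87.9)]
px [387. 363.] 426 rect [array([ 615.6, -401.8]), array([ 9.6, 30.4]), np.float64(34.6)]
```

View pics/w6.png

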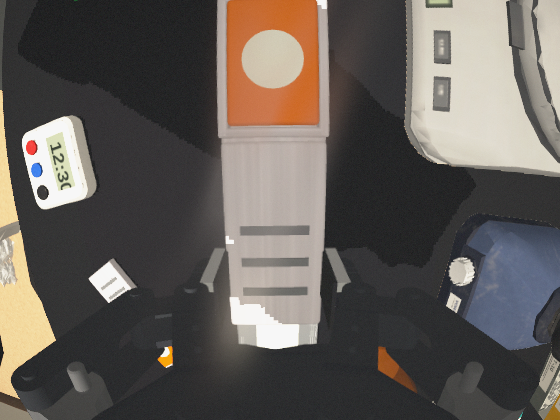

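The cell is held by its tab at (270,260), straight in the fingers, and it hides the pliers from this camera. I'll measure the runway from the earlier settled picture w4, using the hand-eye pose.

```bash
python3 - <<'E'
from h import *
from scipy.spatial.transform import Rotation as Ro
z=np.load('w6.npz');s=r.observe()
def T(R,t): M=np.eye(4);M[:3,:3]=R;M[:3,3]=t;return M
W=T(Ro.from_euler('xyz',s['eef_rot'],degrees=True).as_matrix(),s['ee_pos'])
m0=viewer.camera_model('wrist');HE=T(m0['R'],m0['t'])@W
W4=T(Ro.from_euler('xyz',[180,0,87.7],degrees=True).as_matrix(),[.5648,-.2548,.0187])
C4=HE@np.linalg.inv(W4);m4=dict(m0,R=C4[:3,:3],t=C4[:3,3])
im=cv2.imread('pics/w4.png');g=cv2.GaussianBlur(cv2.cvtColor(im,cv2.COLOR_BGR2GRAY),(3,3),0).astype(float)
print('orange chk');orange(im=np.ascontiguousarray(im[:,:,::-1]),m=m4)
L=[];Rr=[]
for v in range(110,178,6):
    gr=g[v,2:]-g[v,:-2]
    a=np.argmax(gr[215:250])+216; b=np.argmin(gr[300:330])+301
    A=onz('wrist',(a,v),.008,m4);B=onz('wrist',(b,v),.008,m4);L.append(A);Rr.append(B);print(v,a,b,A.round(4),B.round(4),((A+B)/2).round(4))
M=(np.array(L)+np.array(Rr))/2
p=np.polyfit(M[:,1],M[:,0],1);print('axis slope',p,'yaw',90-np.degrees(np.arctan(p[0])))
for nm,uv,zz in [('ramp bot L',(248,206),0),('ramp bot R',(320,200),0),('ramp top L',(241,182),.008),('ramp top R',(317,177),.008),('flare L',(195,133),.015),('flare R',(350,112),.015),('guide L',(190,90),.015),('guide R',(333,80),.015)]: print(nm,onz('wrist',uv,zz,m4).round(4))
for c in('scene','side'):
    im,d=viewer.get_image(c)
    for n,zz in [('clamp_nest',.008),('clamp',0),('handle_grip',.13),('release_paddle',.044)]:
        for q in nets.place_of(n,c)[:1]: print(c,n,np.round(q['position'],1),round(q['score'],2),onz(c,q['position'],zz).round(4))
    cv2.imwrite(f'pics/{c}1.png',im[:,:,::-1])
    h=cv2.cvtColor(im,cv2.COLOR_RGB2HSV)
    for nm,k,zz in(('red',((h[...,0]<6)|(h[...,0]>172))&(h[...,1]>170)&(h[...,2]>90),.04),('mat',(h[...,0]>50)&(h[...,0]<75)&(h[...,1]>180),.003)):
        q=np.zeros_like(k);q[165:270,190:310]=1
        cs,_=cv2.findContours((k&q).astype(np.uint8),cv2.RETR_EXTERNAL,cv2.CHAIN_APPROX_NONE);cc=max(cs,key=cv2.contourArea)
        print(c,nm,cv2.contourArea(cc),[np.round(a,1) for a in cv2.minAreaRect(np.array([onz(c,p[0],zz)[:2]*1000 for p in cc],np.float32))])
E
```

```text
orange chk
px [276. 272.] 6154 rect [array([ 563.9, -255.2]), array([52.4, 34.1]), np.float64(88.2)]
110 228 312 [ 0.547  -0.1823  0.008 ] [ 0.5827 -0.1838  0.008 ] [ 0.5648 -0.1831  0.008 ]
116 229 313 [ 0.5473 -0.1849  0.008 ] [ 0.583  -0.1864  0.008 ] [ 0.5652 -0.1857  0.008 ]
122 230 314 [ 0.5476 -0.1875  0.008 ] [ 0.5834 -0.189   0.008 ] [ 0.5655 -0.1883  0.008 ]
128 231 314 [ 0.5479 -0.1901  0.008 ] [ 0.5833 -0.1916  0.008 ] [ 0.5656 -0.1909  0.008 ]
134 232 315 [ 0.5482 -0.1927  0.008 ] [ 0.5836 -0.1942  0.008 ] [ 0.5659 -0.1935  0.008 ]
140 232 316 [ 0.548  -0.1953  0.008 ] [ 0.584  -0.1968  0.008 ] [ 0.566  -0.1961  0.008 ]
146 233 316 [ 0.5483 -0.1979  0.008 ] [ 0.5839 -0.1994  0.008 ] [ 0.5661 -0.1987  0.008 ]
152 234 317 [ 0.5486 -0.2006  0.008 ] [ 0.5843 -0.202   0.008 ] [ 0.5665 -0.2013  0.008 ]
158 235 318 [ 0.5489 -0.2032  0.008 ] [ 0.5847 -0.2047  0.008 ] [ 0.5668 -0.2039  0.008 ]
164 236 318 [ 0.5491 -0.2058  0.008 ] [ 0.5847 -0.2073  0.008 ] [ 0.5669 -0.2066  0.008 ]
170 237 319 [ 0.5494 -0.2085  0.008 ] [ 0.5851 -0.2099  0.008 ] [ 0.5672 -0.2092  0.008 ]
176 238 3
[... 512 characters left out ...]
0.62 [ 0.5696 -0.129   0.    ]
scene handle_grip [248.3 186.6] 0.58 [0.5741 0.0408 0.13  ]
scene release_paddle [184.8 218.3] 0.68 [0.3786 0.1515 0.044 ]
scene red 109.0 [array([543.4,  83.7]), array([98.7, 47.8]), np.float64(89.1)]
scene mat 0.0 [array([ 405.5, -143.6]), array([0., 0.]), np.float64(0.0)]
side clamp_nest [301.9 226. ] 0.65 [ 0.5545 -0.1294  0.008 ]
side clamp [308.3 231.1] 0.78 [ 0.566  -0.1469  0.    ]
side handle_grip [278.6 162.4] 0.83 [0.5448 0.0159 0.13  ]
side release_paddle [264.5 173.2] 0.6 [0.5301 0.1028 0.044 ]
side red 138.5 [array([546.1,  78.8]), array([37.7, 96.6]), np.float64(7.9)]
side mat 1872.5 [array([439.7, -38.5]), array([102.8, 234.1]), np.float64(3.5)]
```

Request:
move_arm(
  series=[
    [[0.024,0.007,0.015],[0,0,-0.065],0.035],
    [[0.0484,0.0141,0.03],[0,0,-0.129],0.035],
    [[0.0484,0.0141,0.05],[0,0,-0.129],0.035],
    [[0.0484,0.0141,0.05],[0,0,-0.129],0.035],
    [[0.0484,0.0141,0.05],[0,0,-0.129],0.035],
  ],
)

```text
time: 9.0
ee_pos: [0.5776, -0.301, 0.0653]
eef_rot: [-180.0, -0.0, 95.0]
wrist_force: [0.1, -0.2, -2.5]
width: 0.0422
finger_force: 61.5
```

Request:
move_arm(
  series=[
    [[0,0,0],[0,0,0],0.035],
    [[0,0,0],[0,0,0],0.035],
    [[0,0,0],[0,0,0],0.035],
    [[0,0,0],[0,0,0],0.035],
    [[0,0,0],[0,0,0],0.035],
  ],
)

```text
time: 9.5
ee_pos: [0.5779, -0.3012, 0.0656]
eef_rot: [180.0, 0.0, 95.0]
wrist_force: [0.7, 0.1, -2.9]
width: 0.0423
finger_force: 61.5
```

```bash
python3 - <<'E'
from h import *
s=r.observe();print(s['ee_pos'],s['eef_rot'],s['qd'])
m=viewer.camera_model('wrist');im,d=viewer.get_image('wrist');P=cloud('wrist',d,m)
cv2.imwrite('pics/w7.png',im[:,:,::-1]);np.savez('w7.npz',im=im,d=d,**m)
orange(zc=s['ee_pos'][2]-.0162+.024,im=im,m=m)
E
```

```text
[ 0.57788961 -0.30120109  0.06560782] [1.79977662e+02 1.33903918e-02 9.49741996e+01] [ 0.05473475  0.12588471 -0.10789086 -0.11827368  0.02411102 -0.00138556]
px [272.  64.] 8526 rect [array([ 568.3, -211.6]), array([33.7, 49.1]), np.float64(5.2)]
```

View pics/w7.png

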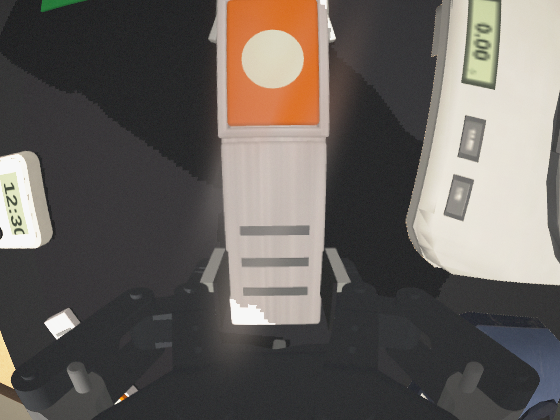

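The guide mouths show evenly either side of the cell, at (212,40) and (333,40), so it is aligned. I'll lower it and slide it in.

Request:
move_arm(
  series=[
    [[0,-0.001,0.02],[0,0,0],0.035],
    [[0,-0.001,0.037],[0,0,0],0.035],
    [[0,-0.001,0.037],[0,0,0],0.035],
    [[0.02,-0.001,0.037],[0,0,0],0.035],
    [[0.04,-0.001,0.037],[0,0,0],0.035],
  ],
)

```text
time: 10.05
ee_pos: [0.5737, -0.2612, 0.0289]
eef_rot: [179.9, 0.0, 94.9]
wrist_force: [0.1, -0.5, -2.3]
width: 0.0419
finger_force: 61.6
```

Request:
move_arm(
  series=[
    [[0.01,0,0],[0,0,0],0.035],
    [[0.02,0,0],[0,0,0],0.035],
    [[0.028,0,0],[0,0,0],0.035],
    [[0.031,0,0],[0,0,0],0.035],
    [[0.031,0,0],[0,0,0],0.035],
  ],
)

```text
time: 10.55
ee_pos: [0.5707, -0.2301, 0.0284]
eef_rot: [180.0, 0.0, 95.0]
wrist_force: [-0.3, 0.3, -1.9]
width: 0.0421
finger_force: 61.6
```

Request:
move_arm(
  series=[
    [[0,0,0.001],[0,0,0],0.035],
    [[0,0,0.002],[0,0,0],0.035],
    [[0,0,0.003],[0,0,0],0.035],
    [[0,0,0.003],[0,0,0],0.035],
    [[0,0,0.003],[0,0,0],0.035],
  ],
)

```text
time: 11.05
ee_pos: [0.5706, -0.2306, 0.0252]
eef_rot: [-180.0, -0.0, 95.0]
wrist_force: [0.3, -0.6, -2.5]
width: 0.042
finger_force: 61.6
```

```bash
python3 - <<'E'
from h import *
s=r.observe();print(s['ee_pos'],s['eef_rot'],s['wrist_force'])
m=viewer.camera_model('wrist');im,d=viewer.get_image('wrist')
cv2.imwrite('pics/w8.png',im[:,:,::-1]);orange(zc=.032,im=im,m=m)
E
```

```text
[ 0.57060197 -0.23057216  0.02518374] [-1.79991588e+02 -9.22182921e-04  9.49666645e+01] [ 0.31719337 -0.61750354 -2.48869703]
px [272.  94.] 5004 rect [array([ 561.5, -146.7]), array([33.9, 37.8]), np.float64(5.0)]
```

View pics/w8.png

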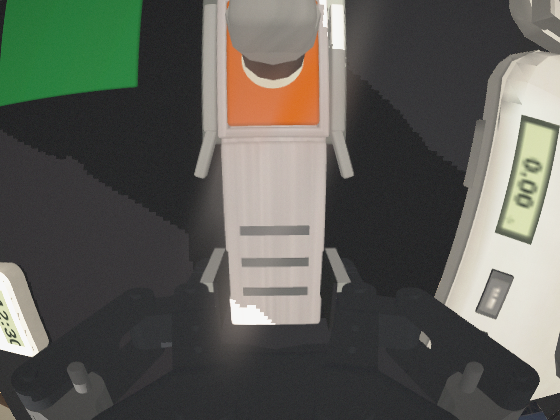

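The cell lies between the guides with the jaw over the cover at (272,30). I'll set it down and release it.

Request:
move_arm(
  series=[
    [[0,0,0.001],[0,0,0],0.035],
    [[0,0,0.001],[0,0,0],0.035],
    [[0,0,0.001],[0,0,0],0.06],
    [[0,0,0.001],[0,0,0],0.07],
    [[0,0,0.001],[0,0,0],0.07],
  ],
)

```text
time: 11.6
ee_pos: [0.5709, -0.2303, 0.0245]
eef_rot: [180.0, 0.0, 95.0]
wrist_force: [-0.9, -0.4, 0.1]
width: 0.07
finger_force: 0.0
```

Request:
move_arm(
  series=[
    [[0,0,-0.015],[0,0,0],0.07],
    [[0,0,-0.05],[0,0,0],0.07],
    [[0,0,-0.09],[0,0,0],0.05],
    [[0,0,-0.13],[0,0,0],0.02],
    [[0,0,-0.17],[0,0,0],0.0],
  ],
)

```text
time: 12.1
ee_pos: [0.5705, -0.2302, 0.1961]
eef_rot: [180.0, 0.0, 95.0]
wrist_force: [1.3, -0.3, -0.6]
width: 0.0268
finger_force: 0.0
```

Request:
move_arm(
  series=[
    [[0,0,0],[0,0,0],0],
    [[0,0,0],[0,0,0],0],
    [[0,0,0],[0,0,0],0],
  ],
)

```text
time: 12.4
ee_pos: [0.5699, -0.23, 0.1932]
eef_rot: [-179.9, -0.1, 95.0]
wrist_force: [-0.4, 0.8, -0.9]
width: -0.0001
finger_force: 0.0
```

```bash
python3 - <<'E'
from h import *
s=r.observe();print(s['ee_pos'],s['eef_rot'],s['width'])
m=viewer.camera_model('wrist');im,d=viewer.get_image('wrist');P=cloud('wrist',d,m)
orange(zc=.032,im=im,m=m);np.savez('w9.npz',im=im,d=d,**m)
cv2.imwrite('pics/w9.png',im[:,:,::-1])
for c in ('wrist','side','scene'):
    if c!='wrist': im,d=viewer.get_image(c);m=viewer.camera_model(c);P=cloud(c,d,m)
    h=cv2.cvtColor(im,cv2.COLOR_RGB2HSV)
    k=(h[...,0]>100)&(h[...,0]<125)&(h[...,1]>130)&(d>0)&(P[...,0]>.5)&(P[...,0]<.6)&(P[...,1]>-.1)&(P[...,1]<.15)&(P[...,2]>.04)
    if k.sum()>5: q=P[k];print(c,'blue',k.sum(),q.min(0).round(3),q.max(0).round(3),q.mean(0).round(3), q[q[:,2].argmax()].round(3))
    k=((h[...,0]<6)|(h[...,0]>172))&(h[...,1]>160)&(h[...,2]>80)&(d>0)&(P[...,0]>.48)&(P[...,0]<.62)&(P[...,1]>-.05)&(P[...,1]<.2)&(P[...,2]>.01)
    if k.sum()>5: q=P[k];print(c,'red',k.sum(),np.percentile(q,3,axis=0).round(3),np.percentile(q,97,axis=0).round(3),q.mean(0).round(3))
E
```

```text
[ 0.56986314 -0.23000768  0.1931703 ] [-1.79896571e+02 -5.54772368e-02  9.49861046e+01] -9.306667139180945e-05
px [275. 104.] 1097 rect [array([ 561.3, -140.9]), array([33.5, 48.7]), np.float64(4.9)]
side blue 197 [ 0.537 -0.021  0.096] [0.562 0.028 0.147] [0.548 0.002 0.123] [0.541 0.018 0.147]
side red 139 [0.526 0.03  0.038] [0.556 0.113 0.045] [0.543 0.077 0.042]
scene blue 123 [ 0.534 -0.019  0.095] [0.559 0.03  0.147] [0.543 0.005 0.121] [0.542 0.026 0.147]
scene red 111 [ 0.524 -0.004  0.038] [0.555 0.114 0.047] [0.54  0.07  0.043]
```

Request:
move_arm(
  series=[
    [[0.049,0,0],[0,0,0],0],
    [[0.098,0,0],[0,0,0],0],
    [[0.147,0,0],[0,0,0],0],
    [[0.196,0,0],[0,0,0],0],
    [[0.2425,0,0],[0,0,0],0],
  ],
)

```text
time: 13.05
ee_pos: [0.5485, 0.0131, 0.1933]
eef_rot: [-179.9, -0.0, 95.0]
wrist_force: [1.3, -0.6, -0.1]
width: -0.0
finger_force: 0.0
```

Request:
move_arm(
  series=[
    [[0,0,0.01],[0,0,0],0],
    [[0,0,0.02],[0,0,0],0],
    [[0,0,0.025],[0,0,0],0],
    [[0,0,0.025],[0,0,0],0],
    [[0,0,0.025],[0,0,0],0],
  ],
)

```text
time: 13.55
ee_pos: [0.5495, 0.0099, 0.1689]
eef_rot: [-180.0, 0.0, 94.9]
wrist_force: [0.1, 0.2, -0.1]
width: 0.0001
finger_force: 0.0
```

Request:
move_arm(
  series=[
    [[0.006,0,0.016],[0,0,0],0],
    [[0.011,0,0.025],[0,0,0],0],
    [[0.016,0,0.033],[0,0,0],0],
    [[0.02,0,0.041],[0,0,0],0],
    [[0.0235,0,0.049],[0,0,0],0],
  ],
)

```text
time: 14.05
ee_pos: [0.548, 0.0354, 0.1212]
eef_rot: [179.9, -0.1, 95.0]
wrist_force: [-1.8, 1.4, 8.0]
width: -0.0004
finger_force: 3.8
```

Request:
move_arm(
  series=[
    [[0.0015,0,0.004],[0,0,0],0],
    [[0.0025,0,0.008],[0,0,0],0],
    [[0.0035,0,0.013],[0,0,0],0],
    [[0.0045,0,0.017],[0,0,0],0],
    [[0.005,0,0.021],[0,0,0],0],
  ],
)

```text
time: 14.55
ee_pos: [0.5476, 0.0412, 0.1]
eef_rot: [179.9, -0.2, 95.0]
wrist_force: [-1.2, 2.7, 5.4]
width: 0.0001
finger_force: 2.1
```

Request:
move_arm(
  series=[
    [[0.001,0,0.004],[0,0,0],0],
    [[0.001,0,0.008],[0,0,0],0],
    [[0.001,0,0.012],[0,0,0],0],
    [[0.001,0,0.016],[0,0,0],0],
    [[0.001,0,0.016],[0,0,0],0],
  ],
)

```text
time: 15.05
ee_pos: [0.5473, 0.0404, 0.0865]
eef_rot: [179.9, 0.0, 95.0]
wrist_force: [-7.6, 0.1, 25.9]
width: -0.0003
finger_force: 12.8
```

Request:
move_arm(
  series=[
    [[0,0,0.002],[0,0,0],0],
    [[0,0,0.002],[0,0,0],0],
    [[0,0,0.002],[0,0,0],0],
  ],
)

```text
time: 15.35
ee_pos: [0.5473, 0.0404, 0.0858]
eef_rot: [179.8, 0.0, 95.0]
wrist_force: [-10.9, 0.5, 34.9]
width: 0.0005
finger_force: 17.1
```

Request:
move_arm(
  series=[
    [[0,0,-0.01],[0,0,0],0],
    [[0,0,-0.03],[0,0,0],0],
    [[0,0,-0.06],[0,0,0],0],
    [[0,0,-0.06],[0,0,0],0],
    [[0,0,-0.06],[0,0,0],0],
  ],
)

```text
time: 15.85
ee_pos: [0.5474, 0.0403, 0.1414]
eef_rot: [179.9, 0.0, 95.0]
wrist_force: [-0.3, -0.3, 0.2]
width: -0.0
finger_force: 0.0
```

```bash
cat >> h.py <<'E'
def handle():
    for c in ('side','scene'):
        im,d=viewer.get_image(c);m=viewer.camera_model(c);P=cloud(c,d,m);h=cv2.cvtColor(im,cv2.COLOR_RGB2HSV)
        k=(h[...,0]>100)&(h[...,0]<125)&(h[...,1]>130)&(d>0)&(P[...,0]>.5)&(P[...,0]<.6)&(P[...,1]>-.1)&(P[...,1]<.15)&(P[...,2]>.04)
        if k.sum()>5: q=P[k];print(c,'blue',k.sum(),q.min(0).round(3),q.max(0).round(3))
        k=((h[...,0]<6)|(h[...,0]>172))&(h[...,1]>160)&(h[...,2]>80)&(d>0)&(P[...,0]>.48)&(P[...,0]<.62)&(P[...,1]>-.05)&(P[...,1]<.2)&(P[...,2]>.01)
        if k.sum()>5: q=P[k];print(c,'red',k.sum(),np.percentile(q,3,axis=0).round(3),np.percentile(q,97,axis=0).round(3))
E
python3 -c "
from h import *
print(r.observe()['ee_pos']);handle()"
```

```text
[0.54735298 0.04028048 0.14138095]
side blue 97 [ 0.535 -0.003  0.063] [0.588 0.054 0.425]
side red 95 [0.526 0.032 0.037] [0.555 0.114 0.045]
scene blue 87 [ 0.532 -0.007  0.063] [0.557 0.058 0.08 ]
scene red 104 [ 0.524 -0.002  0.037] [0.554 0.117 0.047]
```

Request:
move_arm(
  series=[
    [[0.04,-0.001,0],[0,0,0],0],
    [[0.071,-0.001,0],[0,0,0],0],
    [[0.071,-0.001,0.03],[0,0,0],0],
    [[0.071,-0.001,0.065],[0,0,0],0],
    [[0.071,-0.001,0.075],[0,0,0],0],
  ],
)

```text
time: 16.45
ee_pos: [0.5359, 0.1107, 0.0619]
eef_rot: [-179.5, 0.1, 95.0]
wrist_force: [-0.6, -0.6, -0.5]
width: -0.0
finger_force: 0.0
```

Request:
move_arm(
  series=[
    [[0,0,0.008],[0,0,0],0],
    [[0,0,0.016],[0,0,0],0],
    [[0,0,0.024],[0,0,0],0],
    [[0,0,0.03],[0,0,0],0],
    [[0,0,0.03],[0,0,0],0],
  ],
)

```text
time: 16.95
ee_pos: [0.5407, 0.111, 0.0364]
eef_rot: [179.9, 0.0, 95.0]
wrist_force: [-0.4, -0.8, 3.0]
width: -0.0003
finger_force: 1.0
```

```bash
python3 -c "
from h import *
s=r.observe();print(s['ee_pos'],s['wrist_force']);handle()"
```

```text
[0.5407342  0.11103967 0.03641998] [-0.37619423 -0.81894911  2.95679285]
side blue 205 [ 0.536 -0.017  0.069] [0.585 0.123 0.429]
side red 87 [0.526 0.012 0.019] [0.556 0.106 0.04 ]
scene blue 120 [ 0.533 -0.015  0.091] [0.558 0.041 0.142]
scene red 70 [ 0.524 -0.007  0.02 ] [0.554 0.104 0.065]
```

The handle has sprung open. I'll lift off the paddle and return to the tab.

Request:
move_arm(
  series=[
    [[0,0,-0.04],[0,0,0],0],
    [[0,0,-0.08],[0,0,0],0],
    [[0,0,-0.12],[0,0,0],0],
    [[0,0,-0.16],[0,0,0],0],
    [[-0.045,0,-0.165],[0,0,0],0],
  ],
)

```text
time: 17.55
ee_pos: [0.5477, 0.0704, 0.2074]
eef_rot: [179.3, -0.2, 95.4]
wrist_force: [1.8, -1.0, -0.9]
width: 0.0
finger_force: 0.0
```

Request:
move_arm(
  series=[
    [[-0.05,0,0],[0,0,0],0],
    [[-0.1,0,0],[0,0,0],0],
    [[-0.15,0,0],[0,0,0],0],
    [[-0.2,0,0],[0,0,0],0.04],
    [[-0.25,0,0],[0,0,0],0.07],
  ],
)

```text
time: 18.05
ee_pos: [0.5657, -0.1845, 0.2019]
eef_rot: [179.9, -0.0, 95.0]
wrist_force: [1.2, -0.0, 0.8]
width: 0.028
finger_force: 0.0
```

Request:
move_arm(
  series=[
    [[-0.045,0,0],[0,0,0],0.07],
    [[-0.048,0,0],[0,0,0],0.07],
    [[-0.048,0,0],[0,0,0],0.07],
    [[-0.048,0,0],[0,0,0],0.07],
    [[-0.048,0,0],[0,0,0],0.07],
  ],
)

```text
time: 18.55
ee_pos: [0.5696, -0.2288, 0.2015]
eef_rot: [-180.0, -0.0, 95.1]
wrist_force: [-0.8, -0.0, -0.1]
width: 0.0703
finger_force: 0.0
```

```bash
python3 - <<'E'
from h import *
s=r.observe();print(s['time'],s['ee_pos'],s['eef_rot'],s['width'])
m=viewer.camera_model('wrist');im,d=viewer.get_image('wrist');P=cloud('wrist',d,m)
orange(zc=.026,im=im,m=m);cv2.imwrite('pics/w10.png',im[:,:,::-1])
h=cv2.cvtColor(im,cv2.COLOR_RGB2HSV);k=(h[...,0]>45)&(h[...,0]<80)&(h[...,1]>120)&(h[...,2]>40)
k=cv2.morphologyEx(k.astype(np.uint8),cv2.MORPH_OPEN,np.ones((3,3)))
cs,_=cv2.findContours(k,cv2.RETR_EXTERNAL,cv2.CHAIN_APPROX_NONE);cc=max(cs,key=cv2.contourArea)
X=np.array([onz('wrist',p[0],.003,m)[:2]*1000 for p in cc],np.float32);print('mat px',cv2.boundingRect(cc),cv2.minAreaRect(X),np.round(cv2.approxPolyDP(cc,4,True)[:,0]).tolist())
for p in cv2.approxPolyDP(cc,4,True)[:,0]: print(onz('wrist',p,.003,m).round(4))
handle()
E
```

```text
18.55 [ 0.56964119 -0.22882944  0.20146521] [-1.79996491e+02 -3.06611784e-02  9.50954318e+01] 0.0702768821904097
px [275. 106.] 984 rect [array([ 561.3, -140.5]), array([33.3, 49.1]), np.float64(5.1)]
mat px (120, 0, 94, 109) ((442.20013427734375, -91.36920928955078), (100.11557006835938, 123.94346618652344), 3.3111472129821777) [[126, 0], [120, 108], [208, 104], [213, 0]]
[ 0.3894 -0.0323  0.003 ]
[ 0.3963 -0.1556  0.003 ]
[ 0.4946 -0.1496  0.003 ]
[ 0.4888 -0.0379  0.003 ]
side blue 196 [ 0.537 -0.021  0.096] [0.562 0.028 0.146]
side red 138 [0.526 0.028 0.038] [0.556 0.112 0.045]
scene blue 123 [ 0.534 -0.018  0.094] [0.562 0.03  0.147]
scene red 111 [ 0.524 -0.003  0.038] [0.553 0.114 0.048]
```

Request:
move_arm(
  series=[
    [[-0.002,0.001,0.05],[0,0,0],0.07],
    [[-0.002,0.001,0.1],[0,0,0],0.07],
    [[-0.002,0.001,0.145],[0,0,0],0.07],
    [[-0.002,0.001,0.17],[0,0,0],0.07],
    [[-0.002,0.001,0.177],[0,0,0],0.07],
  ],
)

```text
time: 19.2
ee_pos: [0.5681, -0.2304, 0.0209]
eef_rot: [-179.7, -0.2, 95.0]
wrist_force: [-0.6, 0.3, 0.1]
width: 0.07
finger_force: 0.0
```

Request:
move_arm(
  series=[
    [[0,0,0],[0,0,0],0.07],
    [[0,0,0],[0,0,0],0.05],
    [[0,0,0],[0,0,0],0.035],
    [[0,0,0],[0,0,0],0.035],
    [[0,0,0],[0,0,0],0.035],
  ],
)

```text
time: 19.7
ee_pos: [0.5725, -0.233, 0.027]
eef_rot: [179.8, 0.1, 95.0]
wrist_force: [-0.6, 0.4, 5.3]
width: 0.0419
finger_force: 59.8
```

```bash
python3 - <<'E'
from h import *
s=r.observe();print(s['ee_pos'],s['width'],s['finger_force'],s['wrist_force'])
m=viewer.camera_model('wrist');im,d=viewer.get_image('wrist');P=cloud('wrist',d,m)
orange(zc=.026,im=im,m=m)
print('cover z',np.median(P[100:120,240:305,2]),'tab z',np.median(P[160:215,240:305,2]),'(tab top 20; flush 26, proud 32)')
E
```

```text
[ 0.5725098  -0.23298804  0.02696079] 0.041855985701781784 59.784595370292664 [-0.57315475  0.43340863  5.30706114]
px [270.  88.] 4514 rect [array([ 562. , -146.5]), array([34.3, 37.9]), np.float64(6.6)]
cover z 0.02619509059750776 tab z 0.020192003998182533 (tab top 20; flush 26, proud 32)
```

Request:
move_arm(
  series=[
    [[0,0,-0.002],[0,0,0],0.035],
    [[-0.02,0,-0.003],[0,0,0],0.035],
    [[-0.045,0,-0.003],[0,0,0],0.035],
    [[-0.075,0,-0.005],[0,0,0],0.035],
    [[-0.075,0,-0.04],[0,0,0],0.035],
  ],
)

```text
time: 20.25
ee_pos: [0.5745, -0.3102, 0.0602]
eef_rot: [-179.6, -0.1, 94.8]
wrist_force: [-0.6, 0.5, -2.8]
width: 0.0419
finger_force: 61.6
```

Request:
move_arm(
  series=[
    [[0,0,-0.04],[0,0,0],0.035],
    [[0,-0.045,-0.045],[0,0,0.015],0.035],
    [[0.01,-0.09,-0.045],[0,0,0.03],0.035],
    [[0.01,-0.125,-0.045],[0,0,0.03],0.035],
    [[0.01,-0.125,-0.045],[0,0,0.03],0.035],
  ],
)

```text
time: 20.75
ee_pos: [0.4457, -0.3074, 0.109]
eef_rot: [-179.7, -0.1, 93.1]
wrist_force: [0.6, 0.4, -2.9]
width: 0.0416
finger_force: 61.8
```

```bash
python3 -c "
from h import *
s=r.observe();print(s['ee_pos'],s['eef_rot'],s['width'],s['wrist_force']);print(tool([.4414,-.0827,s['ee_pos'][2]]))"
```

```text
[ 0.44572012 -0.30739194  0.10899206] [-1.79656357e+02 -1.32707376e-01  9.30695859e+01] 0.0415990598775691 [ 0.58281084  0.38246147 -2.90396283]
[0.22460029 0.00772103 0.00047392]
```

Request:
move_arm(
  series=[
    [[0.048,0.001,0],[0,0,0],0.035],
    [[0.096,0.003,0],[0,0,0],0.035],
    [[0.144,0.004,0],[0,0,0],0.035],
    [[0.19,0.005,0],[0,0,0],0.035],
    [[0.2246,0.006,0],[0,0,0],0.035],
  ],
)

```text
time: 21.25
ee_pos: [0.4454, -0.0817, 0.1097]
eef_rot: [180.0, -0.0, 93.3]
wrist_force: [1.2, -0.3, -2.2]
width: 0.0416
finger_force: 61.8
```

Request:
move_arm(
  series=[
    [[0,0,0.03],[0,0,0],0.035],
    [[0,0,0.06],[0,0,0],0.035],
    [[0,0,0.08],[0,0,0],0.035],
    [[0,0,0.08],[0,0,0],0.035],
    [[0,0,0.08],[0,0,0],0.035],
  ],
)

```text
time: 21.75
ee_pos: [0.4458, -0.0838, 0.0296]
eef_rot: [-180.0, 0.0, 93.2]
wrist_force: [-0.1, -0.1, -1.7]
width: 0.042
finger_force: 61.8
```

Request:
move_arm(
  series=[
    [[0,0,0],[0,0,0],0.035],
    [[0,0,0],[0,0,0],0.035],
    [[0,0,0],[0,0,0],0.035],
  ],
)

```text
time: 22.05
ee_pos: [0.446, -0.0837, 0.0302]
eef_rot: [179.9, 0.0, 93.3]
wrist_force: [0.4, -0.3, -2.5]
width: 0.0419
finger_force: 61.8
```

Request:
move_arm(
  series=[
    [[0,0,0.003],[0,0,0],0.035],
    [[0,0,0.006],[0,0,0],0.035],
    [[0,0,0.008],[0,0,0],0.035],
    [[0,0,0.008],[0,0,0],0.035],
    [[0,0,0.008],[0,0,0],0.035],
  ],
)

```text
time: 22.55
ee_pos: [0.4452, -0.0834, 0.0221]
eef_rot: [180.0, 0.0, 93.3]
wrist_force: [-2.3, -0.1, 8.4]
width: 0.0412
finger_force: 62.9
```

On the mat (the force has turned upward). Release and lift.

Request:
move_arm(
  series=[
    [[0,0,-0.001],[0,0,0],0.035],
    [[0,0,-0.001],[0,0,0],0.06],
    [[0,0,-0.001],[0,0,0],0.075],
    [[0,0,-0.001],[0,0,0],0.075],
    [[0,0,-0.02],[0,0,0],0.075],
  ],
)

```text
time: 23.05
ee_pos: [0.4431, -0.083, 0.0397]
eef_rot: [-179.7, -0.1, 93.3]
wrist_force: [0.7, 0.4, 0.3]
width: 0.0748
finger_force: 0.0
```

Request:
move_arm(
  series=[
    [[-0.01,0,-0.04],[0,0,0],0.075],
    [[-0.03,0,-0.08],[0,0,0],0.075],
    [[-0.05,0,-0.12],[0,0,0],0.075],
    [[-0.07,0,-0.15],[0,0,0],0.075],
    [[-0.07,0,-0.15],[0,0,0],0.075],
  ],
)

```text
time: 23.55
ee_pos: [0.4527, -0.1562, 0.1957]
eef_rot: [179.5, 0.3, 93.1]
wrist_force: [1.6, -0.2, 1.1]
width: 0.075
finger_force: 0.0
```

Request:
move_arm(
  series=[
    [[0,0,0],[0,0,0],0.075],
    [[0,0,0],[0,0,0],0.075],
    [[0,0,0],[0,0,0],0.075],
  ],
)

```text
time: 23.85
ee_pos: [0.4478, -0.1523, 0.1897]
eef_rot: [-179.8, -0.1, 93.3]
wrist_force: [0.3, -0.1, 0.9]
width: 0.0749
finger_force: 0.0
```

```bash
python3 - <<'E'
from h import *
s=r.observe();print(s['time'],s['ee_pos'],s['wrist_force'])
m=viewer.camera_model('wrist');im,d=viewer.get_image('wrist');orange(zc=.021,im=im,m=m)
cv2.imwrite('pics/w11.png',im[:,:,::-1]);handle()
E
```

```text
23.85 [ 0.44784578 -0.15231071  0.18970834] [ 0.30791792 -0.12987876  0.91797524]
px [275.  15.] 609 rect [array([436.7,   7. ]), array([34.9, 47.5]), np.float64(3.1)]
px [400.  38.] 497 rect [array([558.6,   6.1]), array([23.5, 30.6]), np.float64(4.7)]
side blue 37 [ 0.538 -0.021  0.099] [0.563 0.027 0.146]
side red 139 [0.527 0.029 0.038] [0.556 0.113 0.046]
scene blue 7 [ 0.536 -0.014  0.102] [0.561 0.025 0.146]
scene red 112 [ 0.524 -0.004  0.037] [0.554 0.114 0.048]
```

View pics/w11.png

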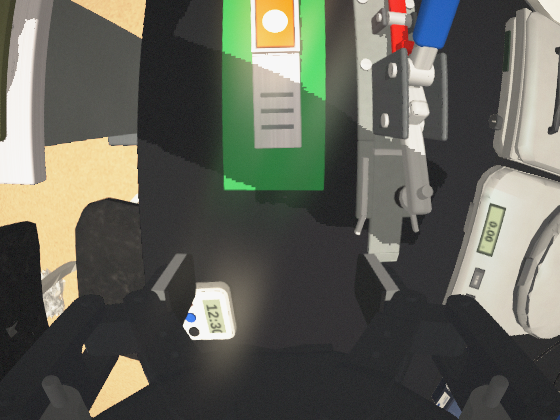

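The cell lies flat in the middle of the mat (tab end at (277,147), cover at (275,20)). The pliers' handle is open, the lever is up and the robot is clear, so I'll hand in.

```bash
python3 -c "
from h import *
print(job.job_done())"
```

```text
the job is handed in; nothing more can be done
None
```

Handed in at about 24 s of the 72 s allowed, with no verdict returned: the cell lies flat on the mat with its cover pressed flush, the handle is sprung open and the release lever is back up.

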